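# Open the tall sample jar and hold it up

## Task

Take the loose cap off the tallest jar in the rack and set it, right way up, down into the round recess of the wooden cap holder. Then lift the open jar out of the rack, always upright, until its bottom is about 6 cm or more above the rack's top, and hold it there level and still for about three seconds; finish while still holding it up. Do not lift the jar with its cap on, do not drop the cap, and leave the two short jars, the mortar and the glass dishes where they are.

Things in the scene. Friction and masses are not known exactly. Their poses are not given: they have to be found in the camera images.
- jar: The tall sample jar: open straight brown glass cylinder, outer diameter 40 mm, wall 3 mm, 110 mm tall, 0.11 to 0.23 kg. Origin: centre of its underside, z up towards its mouth. It stands upright on the floor of one of the rack's holes (underside 20 mm above the bench, rim 130 mm, upper 70 mm of the glass standing out of the rack), with 2 mm of play all round. Which hole varies.
- cap: The tall jar's loose black plastic cap, not screwed, lifts straight off: round skirt of outer diameter 50 mm and inner diameter 44 mm, 19 mm high (5 mm top plate, the skirt reaches 14 mm down around the jar's rim), with a round knob of diameter 22 mm and height 26 mm on top; 45 mm over all, 0.04 kg. Origin: centre of the skirt's lower edge, z up through the knob, which spans 19 to 45 mm above the origin. On the jar its origin is 96 mm above the jar's origin.
- rack: Fixed aluminium rack block, 100 mm (its x) by 250 mm (its y) by 60 mm high, with three round holes of diameter 44 mm, 40 mm deep, in a row along its y at -80, 0 and +80 mm. Origin: centre of its underside on the bench. Three jars stand in it.
- holder: Fixed light-wood cap holder, block 100 x 100 x 22 mm with one round recess in the middle of its top, diameter 58 mm and 10 mm deep (its floor 12 mm above the bench). Origin: centre of its underside on the bench, z up. It stands beyond the left or the right end of the rack. A seated cap has its origin 12 mm above the holder's.
- small_jar_a: Bystander: short brown glass jar, 40 mm diameter, with a fixed black cap (50 mm diameter) and knob like the tall jar's, 101 mm tall over all, standing in another hole of the rack, so its top is 121 mm above the bench. Origin: centre of its underside, z up. Leave it in place.
- small_jar_b: Bystander: short brown glass jar, 40 mm diameter, with a fixed black cap (50 mm diameter) and knob like the tall jar's, 101 mm tall over all, standing in another hole of the rack, so its top is 121 mm above the bench. Origin: centre of its underside, z up. Leave it in place.
- mortar: Bystander: white ceramic mortar, 92 mm wide and 55 mm high, its pestle leaning out to 85 mm height. Origin: centre of its underside. On the other side of the rack from the cap holder.
- petri: Bystander: stack of three glass dishes, 90 mm diameter, 48 mm high, beyond the rack. Origin: centre of its underside.

How it is judged:
By the outcome, as a careful person would: the job done as asked, in the order asked, and still so for the second after the job is handed in, while the arm keeps its last pose, push and grip.
It also fails if it takes over 59 s, if anything falls off the work surface, if the arm or the gripper's body presses on something with over 40 N, if the wrist force passes 120 N, or if a joint passes its speed limit or range.

## Robot

A 6-joint arm with a two-finger parallel gripper is mounted at the origin on the work surface. World frame = base frame: x ahead of the robot, y to its left, z up, the work surface at z = 0. Lengths are in m, angles in rad, forces in N, time in s.
With the tool pointing down it reaches from about 0.3 to 0.95 m from the base axis. Payload 3.1 kg.
Tool frame: the origin (TCP) lies on the centre line of the jaws, within the pads' length; the fingertips stand 19 mm ahead of it and the grasp point (between the pads) is the TCP; z points along the fingers, y is the direction in which the jaws open and shut (so a half turn about z gives the same grasp; the last joint's range is limited). The gripper opens to 85 mm and grips with 20 to 120 N. Pads are 22 mm wide; open, the fingers measure 114 mm over their backs; the gripper's body (76 mm by 85 mm) begins 54 mm behind the grasp point. The pads swing forward as they close: fully open they stand 13 mm farther back than shut.
Start: joints at [-1.221, 0.308, 1.634, -0, 1.2, -0.07], TCP at [0.255, -0.571, 0.25] pointing down, gripper open.
Joint ranges: [-3.06, 3.06], [-0.79, 1.96], [0.05, 2.63], [-1.19, 4.34], [0.05, 2.64], [-2.94, 2.94]. Speed limits (rad/s): [2.79, 2.79, 3.14, 3.14, 3.14, 3.14].

## Interface

Orientations are given as a unit quaternion [x, y, z, w].
In Python, from station import ctrl, vision gives the robot as it stands. The module is installed in compiled form; this text tells all that it offers.
- The arm moves only by the shell command python3 -m inch 'ROWS' [FORCE]. ROWS is JSON, a list of rows, each a list of 3 entries, a list of its own where there are three numbers: the gripper's target within -1 to 1 (fully open at 1, half-way at 0, shut at -1), then the shift along the tool's x, y, z in units of 0.6 m (1.0 is 0.6 m), then the turn, a rotation vector about the tool's x, y, z in units of 0.5 rad (1.0 is 0.5 rad). In form: [[fingers, [dx, dy, dz], [wx, wy, wz]], ...]. A call has exactly 5 rows; each row is the pose to reach, as a shift and turn from the pose measured when the call began, along the tool's axes at that moment; what a row does not reach only later rows make up. A row lasts 1/10 s, in which the tool goes at most 50 mm and 8.59 degrees, less where a joint would pass 70% of its speed; a pose out of reach is approached as far as the arm can. A call with a number of a shift or a turn outside -1 to 1 is refused whole. A call with a gripper value outside its range is refused whole. The fingers move at their own pace and stop on an object; FORCE is the grip in N (left out, the last holds). Time passes only in rows, so rows that repeat a pose let the fingers close, or fill a call up. It gives the time, the measured TCP pose, the force and the opening at its end, in the units of the state.
- ctrl.sense(): the state, without advancing time (a new reading comes with each control period).
- vision.capture(name): name is "scene" or "top" or "wrist"; returns the picture (400x640x3 uint8, blue, green, red); there is no depth.
- vision.calibration(name): a dict with "vertical_fov" (degrees; the focal length in pixels is half the picture's height over the tangent of half this angle, whatever the lens; pixels are square), "cx", "cy" (the principal point, pixels), "dist" ([k1, k2, p1, p2, k3] as OpenCV has them; the pictures are not rectified), "R" (3x3) and "t" (3): a world point X has camera coordinates R X + t; the wrist camera has in their place "T_tool_cam" (4x4, takes a point from camera to tool coordinates, whose origin is the TCP and whose axes are the flange's). Camera axes: x right, y down, z forward; pixel columns grow to the right and rows downward; lengths in m; the calibration is good to about 2 mm. A picture is of the moment at which its call begins: read the wrist's pose just before it. calibration takes no time and is no camera call.
- ctrl.finish_job(): hands the job in, once; it reports no verdict.
The state is a dict: "clock": time; "q": joint angles; "joint_vel": joint speeds; "effort": joint torques, N m; "eef_pos": TCP position; "tcp_rot": TCP orientation; "contact_force": force on the tool from outside, world axes, zero at the start; "ft_torque": the same for the moment, N m; "opening": opening from 0.0 (shut) to 1.0 (fully open).
Only numpy, scipy, OpenCV 4.12 (cv2) and the standard library are available. Lean on these libraries where they do the work, as an engineer would, in place of code of your own. Each camera call takes 0.05 s, during which the arm holds its last target. There are 200 camera calls.

## Working session

There is one attempt and no reset: what is moved stays moved. The work goes in short steps, Python scripts to look and compute and a shell command to move; the robot and the scene stay as the last step left them, time stands still between calls to the robot, and variables do not carry over. Pictures are saved under pics/ and viewed, about 8 in all and at most 12, crops included, and the job is handed in when it is done.

```bash
mkdir -p pics
python3 - <<'E'
from station import ctrl, vision
import cv2,numpy as np
s=ctrl.sense(); print({k:np.round(v,3).tolist() for k,v in s.items()})
a=vision.capture("scene");b=vision.capture("top")
cv2.imwrite("pics/scene0.png",a);cv2.imwrite("pics/top0.png",b)
for n in("scene","top","wrist"):
    c=vision.calibration(n);print(n,{k:np.round(v,4).tolist() for k,v in c.items()})
E
```

```text
{'clock': 0.0, 'q': [-1.221, 0.309, 1.635, -0.0, 1.2, -0.07], 'joint_vel': [0.0, -0.001, -0.0, 0.002, 0.0, -0.001], 'effort': [0.0, -41.525, -27.666, 0.0, 0.01, 0.0], 'eef_pos': [0.254, -0.57, 0.249], 'tcp_rot': [0.978, 0.208, -0.0, -0.001], 'contact_force': [-0.656, 0.336, -0.218], 'ft_torque': [0.018, 0.063, -0.093], 'opening': 0.999}
scene {'vertical_fov': 53.0219, 'cx': 320.4688, 'cy': 196.0791, 'dist': [-0.0406, 0.0, 0.0, 0.0, 0.0], 'R': [[-0.786, 0.6181, -0.0116], [0.4542, 0.5648, -0.6889], [-0.4193, -0.5468, -0.7247]], 't': [0.5126, -0.2167, 1.2572]}
top {'vertical_fov': 50.5642, 'cx': 324.9875, 'cy': 191.8055, 'dist': [-0.0619, 0.0, 0.0, 0.0, 0.0], 'R': [[-0.0214, -0.9995, 0.0231], [-0.9844, 0.0171, -0.1753], [0.1748, -0.0265, -0.9842]], 't': [-0.0028, 0.6528, 0.888]}
wrist {'vertical_fov': 71.9622, 'cx': 321.5003, 'cy': 202.0129, 'dist': [-0.0398, 0.0, 0.0, 0.0, 0.0], 'T_tool_cam': [[0.0004, -0.9479, -0.3187, 0.0808], [1.0, 0.0003, 0.0005, -0.0008], [-0.0004, -0.3187, 0.9479, -0.1242], [0.0, 0.0, 0.0, 1.0]]}
```

View pics/scene0.png

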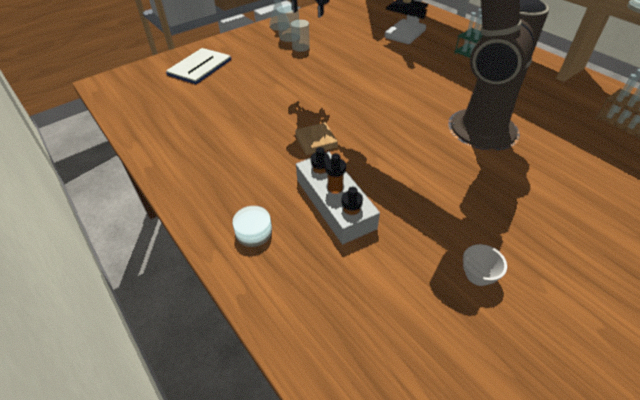

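View pics/top0.png

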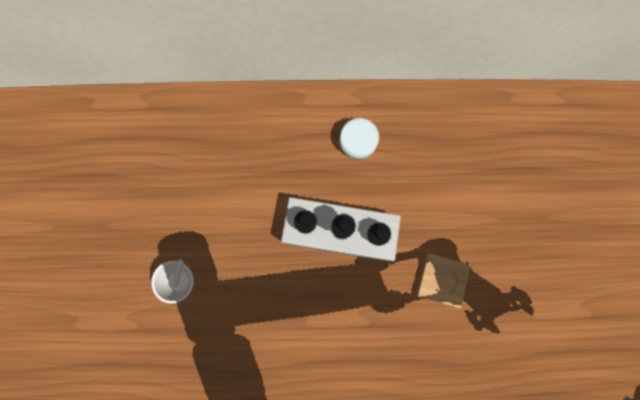

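The scene view shows the tall jar in the middle hole, at about (336,172). In the top view its knob is at about (343,226), and the holder, partly in arm shadow, is at about (443,280). Next I'll cast rays.

```bash
cat > h.py <<'E'
import cv2,numpy as np
from station import ctrl, vision
from scipy.spatial.transform import Rotation as Rot
def cam(n,s=None):
    c=vision.calibration(n);f=200/np.tan(np.radians(c["vertical_fov"])/2)
    K=np.array([[f,0,c["cx"]],[0,f,c["cy"]],[0,0,1]])
    if n=="wrist":
        T=np.array(c["T_tool_cam"]);W=np.eye(4);W[:3,:3]=Rot.from_quat(s["tcp_rot"]).as_matrix();W[:3,3]=s["eef_pos"]
        M=np.linalg.inv(W@T);return K,np.array(c["dist"]),M[:3,:3],M[:3,3]
    return K,np.array(c["dist"]),np.array(c["R"]),np.array(c["t"])
def plane(C,uv,z):
    K,d,R,t=C;p=cv2.undistortPoints(np.float64(uv).reshape(-1,1,2),K,d).reshape(-1,2)
    D=np.c_[p,np.ones(len(p))]@R;o=-R.T@t
    return o+D*((z-o[2])/D[:,2])[:,None]
def proj(C,X):
    K,d,R,t=C;return cv2.projectPoints(np.float64(X).reshape(-1,1,3),cv2.Rodrigues(R)[0],t,K,d)[0].reshape(-1,2)
E
python3 - <<'E'
from h import *
C=cam("top");a=cv2.imread("pics/top0.png");hsv=cv2.cvtColor(a,cv2.COLOR_BGR2HSV)
print("campos",-C[2].T@C[3])
roi=np.zeros(a.shape[:2],np.uint8);roi[190:270,272:406]=1
m=((hsv[...,1]<60)&(hsv[...,2]>110)&(roi>0)).astype(np.uint8)
cs=max(cv2.findContours(m,0,2)[0],key=cv2.contourArea)
r=cv2.minAreaRect(cs);bx=cv2.boxPoints(r);print("rackpx",bx.round(1).tolist());P=plane(C,bx,.06);print(P.round(4).tolist(),P.mean(0))
for i in range(4):
    d=P[(i+1)%4]-P[i];print(np.linalg.norm(d[:2]).round(4),np.degrees(np.arctan2(d[1],d[0])).round(2))
k=((hsv[...,2]<45)&(roi>0)).astype(np.uint8)
for c in cv2.findContours(k,0,2)[0]:
    if cv2.contourArea(c)>150:
        (x,y),q=cv2.minEnclosingCircle(c);print("cap",x,y,q,plane(C,[(x,y)],.135)[0].round(4),plane(C,[(x,y)],.095)[0].round(4))
h=plane(C,[(426,254),(470,265),(461,306),(417,297)],.022);print("holder",h.round(4).tolist(),h.mean(0))
cv2.imwrite("pics/crop0.png",cv2.resize(a[185:315,270:480],None,fx=3.5,fy=3.5,interpolation=cv2.INTER_CUBIC))
E
```

```text
campos [0.48730336 0.00965715 0.98844532]
rackpx [[280.20001220703125, 242.6999969482422], [287.8999938964844, 196.1999969482422], [402.29998779296875, 215.0], [394.6000061035156, 261.5]]
[[0.5413, 0.0846, 0.06], [0.6438, 0.0672, 0.06], [0.5969, -0.1859, 0.06], [0.4952, -0.1638, 0.06]] [ 0.56929996 -0.04946567  0.06      ]
0.104 -9.63
0.2573 -100.5
0.104 167.75
0.2526 79.49
cap 378.31927490234375 233.740966796875 10.821784973144531 [ 0.5509 -0.1193  0.135 ] [ 0.5539 -0.1254  0.095 ]
cap 342.4451599121094 225.81289672851562 11.222525596618652 [ 0.5684 -0.0472  0.135 ] [ 0.5722 -0.0498  0.095 ]
cap 304.7674560546875 220.9534912109375 10.650362014770508 [0.5797 0.0288 0.135 ] [0.5841 0.0297 0.095 ]
holder [[0.5107, -0.244, 0.022], [0.4831, -0.3446, 0.022], [0.3924, -0.3173, 0.022], [0.4154, -0.218, 0.022]] [ 0.45040773 -0.28095124  0.022     ]
```

View pics/crop0.png

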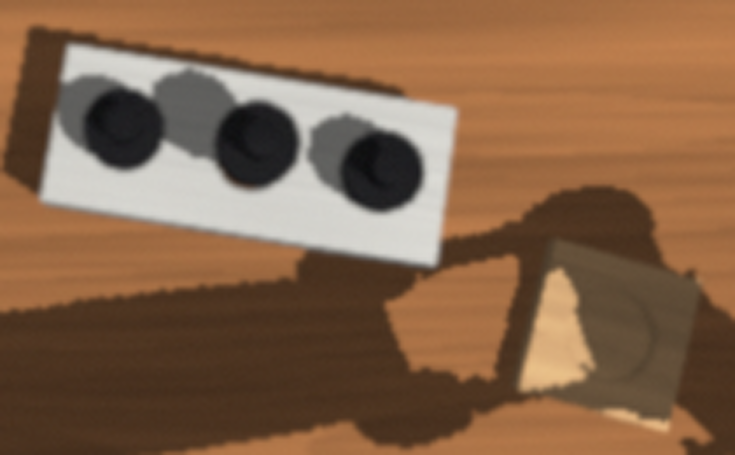

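The rack centre is at about (0.569,-0.049) with yaw -10°. The tall jar is in the middle hole, and the holder is near (0.450,-0.281). I'll first move over the holder to look from near.

```bash
cat >> h.py <<'E'
def go(x,y,z,yaw=79.7):
    "shift/turn in row units from the present pose to a tool-down pose"
    s=ctrl.sense();R0=Rot.from_quat(s["tcp_rot"]);a=np.radians(yaw)
    Rt=Rot.from_matrix(np.c_[[np.cos(a),np.sin(a),0],[np.sin(a),-np.cos(a),0],[0,0,-1]])
    print("t",round(s["clock"],2),"pos",np.round(s["eef_pos"],4),"F",np.round(s["contact_force"],1),"open",round(s["opening"],3))
    print("shift",(R0.inv().apply(np.array([x,y,z])-s["eef_pos"])/.6).round(4).tolist(),"turn",((R0.inv()*Rt).as_rotvec()/.5).round(4).tolist())
E
python3 -m inch '[[1,[0.494,-0.307,0],[0,0,-1]],[1,[0.494,-0.307,0],[0,0,-1]],[1,[0.494,-0.307,0],[0,0,-1]],[1,[0.494,-0.307,0],[0,0,-1]],[1,[0.494,-0.307,0],[0,0,-1]]]' 30
python3 -c "from h import *;go(.45,-.281,.25)"
```

```text
clock: 0.6
eef_pos: [0.395, -0.3615, 0.2493]
tcp_rot: [0.896, 0.444, 0.0, -0.001]
contact_force: [1.1, -1.3, 0.3]
opening: 1.001
t 0.6 pos [ 0.395  -0.3615  0.2493] F [ 1.1 -1.3  0.3] open 1.001
shift [0.1624, -0.0084, -0.0009] turn [-0.004, -0.0039, -0.942]
```

```bash
python3 -m inch '[[1,[0.08,-0.004,0],[0,0,-0.3]],[1,[0.162,-0.008,0],[0,0,-0.6]],[1,[0.162,-0.008,0],[0,0,-0.942]],[1,[0.162,-0.008,0],[0,0,-0.942]],[1,[0.162,-0.008,0],[0,0,-0.942]]]'
python3 - <<'E'
from h import *
s=ctrl.sense();a=vision.capture("wrist");cv2.imwrite("pics/w1.png",a)
np.save("w1.npy",np.r_[s["eef_pos"],s["tcp_rot"]])
go(.569,-.048,.25);C=cam("wrist",s)
print(proj(C,[(.45,-.281,.022),(.45,-.281,.012)]))
E
```

```text
clock: 1.1
eef_pos: [0.4497, -0.2813, 0.2491]
tcp_rot: [0.768, 0.64, 0.0, -0.002]
contact_force: [0.2, -0.7, -0.1]
opening: 0.99
t 1.15 pos [ 0.4496 -0.2818  0.2492] F [-0.4 -0.2  0.3] open 1.001
shift [0.4194, 0.1248, -0.0006] turn [-0.0041, -0.0045, -0.0066]
[[323.11028968 175.7719063 ]
 [323.08606795 174.08308931]]
```

View pics/w1.png

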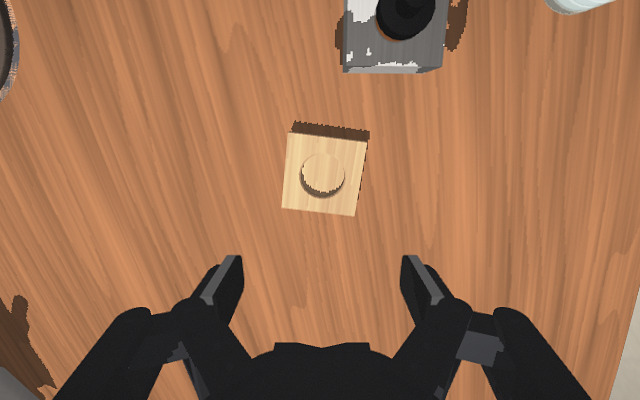

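The wrist view shows the holder with corners near (290,132), (368,141), (356,216) and (282,208). Its recess centre is at about (323,175), where the estimate predicted (323,176). Next I'll refine this by mask and head to the jar.

```bash
python3 - <<'E'
from h import *
v=np.load("w1.npy");C=cam("wrist",dict(eef_pos=v[:3],tcp_rot=v[3:]))
a=cv2.imread("pics/w1.png");hsv=cv2.cvtColor(a,cv2.COLOR_BGR2HSV)
m=((hsv[...,2]>190)&(hsv[...,1]<125)).astype(np.uint8);m[:125]=0;m[230:]=0;m[:,:270]=0;m[:,380:]=0
c=max(cv2.findContours(m,0,2)[0],key=cv2.contourArea);h=cv2.convexHull(c)
q=cv2.approxPolyDP(h,5,True).reshape(-1,2);print(q.tolist());P=plane(C,q,.022);print(P.round(4).tolist())
H=plane(C,h.reshape(-1,2),.022)[:,:2]
r=cv2.minAreaRect((H*1000).astype(np.float32));print(r)
E
python3 -m inch '[[1,[0.083,0.025,0],[0,0,0]],[1,[0.166,0.05,0],[0,0,0]],[1,[0.249,0.074,0],[0,0,0]],[1,[0.332,0.099,0],[0,0,0]],[1,[0.387,0.115,0],[0,0,0]]]'
python3 - <<'E'
from h import *
s=ctrl.sense();a=vision.capture("wrist");cv2.imwrite("pics/w2.png",a)
np.save("w2.npy",np.r_[s["eef_pos"],s["tcp_rot"]])
go(.569,-.048,.158);C=cam("wrist",s)
print(proj(C,[(.569,-.048,.161),(.569,-.048,.135)]))
E
```

```text
[[288, 133], [366, 143], [353, 216], [281, 207]]
[[0.4167, -0.2195, 0.022], [0.5107, -0.2492, 0.022], [0.4802, -0.3437, 0.022], [0.3861, -0.3133, 0.022]]
((448.7576904296875, -281.20550537109375), (101.03328704833984, 100.67658233642578), 72.369873046875)
clock: 1.65
eef_pos: [0.5603, -0.0654, 0.2496]
tcp_rot: [0.77, 0.638, 0.0, -0.001]
contact_force: [1.4, -0.4, -0.2]
opening: 1.0
t 1.7 pos [ 0.5628 -0.0601  0.2498] F [3.3 3.1 0.8] open 1.002
shift [0.0205, 0.0064, 0.1532] turn [0.0011, -0.0165, -0.0095]
[[329.96471339 192.41439128]
 [329.17131533 184.18731248]]
```

View pics/w2.png

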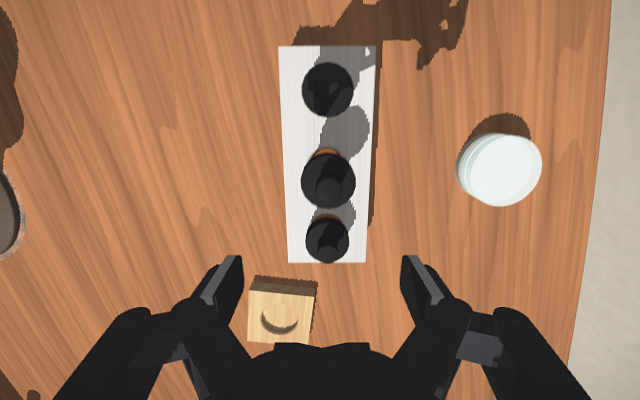

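The tall cap is in the middle at about (328,181), with its knob at about (329,189). The arm was still settling, so I'll position above it, then measure again.

```bash
python3 -m inch '[[1,[0.01,0.003,0.03],[0,-0.01,0]],[1,[0.02,0.006,0.06],[0,-0.016,-0.01]],[1,[0.02,0.006,0.07],[0,-0.016,-0.01]],[1,[0.02,0.006,0.07],[0,-0.016,-0.01]],[1,[0.02,0.006,0.07],[0,-0.016,-0.01]]]'
python3 - <<'E'
from h import *
s=ctrl.sense();a=vision.capture("wrist");cv2.imwrite("pics/w3.png",a)
go(.569,-.048,.158);C=cam("wrist",s)
k=(a.max(2)<75).astype(np.uint8)
g=proj(C,(.569,-.048,.135))[0];print("pred",g,proj(C,(.569,-.048,.161)))
n,l,st,ce=cv2.connectedComponentsWithStats(k)
i=l[int(g[1]),int(g[0])];print(st[i],ce[i])
e=a[60:300,230:430];cv2.imwrite("pics/w3c.png",cv2.resize(e,None,fx=3,fy=2.5))
E
```

```text
clock: 2.2
eef_pos: [0.5687, -0.0499, 0.2084]
tcp_rot: [0.768, 0.64, 0.0, 0.0]
contact_force: [-0.3, 0.1, 0.0]
opening: 1.001
t 2.25 pos [ 0.5691 -0.0498  0.2088] F [ 0.5 -0.7 -0.2] open 0.998
shift [0.003, -0.0008, 0.0847] turn [0.004, -0.0003, -0.0037]
pred [323.03545998 218.53733686] [[323.27267392 232.82399217]]
[ 290  182   63  121 5328] [321.22034535 237.1646021 ]
```

View pics/w3c.png

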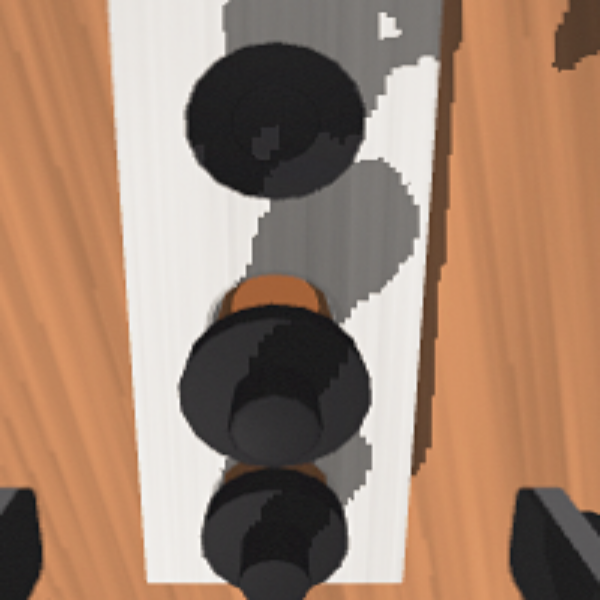

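The knob top is at about (322,230) against a predicted (323,233), so the cap is near (0.568,-0.046). I'll descend and grip the knob.

```bash
python3 -m inch '[[0.2,[0.006,-0.0025,0.02],[0,0,0]],[0.2,[0.0066,-0.0025,0.04],[0,0,0]],[0.2,[0.0066,-0.0025,0.06],[0,0,0]],[0.2,[0.0066,-0.0025,0.0813],[0,0,0]],[0.2,[0.0066,-0.0025,0.0813],[0,0,0]]]'
python3 -m inch '[[-0.3,[0,0,0],[0,0,0]],[-0.6,[0,0,0],[0,0,0]],[-1,[0,0,0],[0,0,0]],[-1,[0,0,0],[0,0,0]],[-1,[0,0,0],[0,0,0]]]' 30
python3 -m inch '[[-1,[0,0,0],[0,0,0]],[-1,[0,0,0],[0,0,0]],[-1,[0,0,0],[0,0,0]],[-1,[0,0,0],[0,0,0]],[-1,[0,0,0],[0,0,0]]]'
python3 -c "from h import *;go(.568,-.0458,.25)"
```

```text
clock: 2.75
eef_pos: [0.5662, -0.0453, 0.1569]
tcp_rot: [0.768, 0.64, -0.001, -0.001]
contact_force: [-0.1, -0.1, -0.4]
opening: 0.596
clock: 3.25
eef_pos: [0.5666, -0.0454, 0.1574]
tcp_rot: [0.768, 0.64, -0.001, -0.001]
contact_force: [0.3, -0.3, 0.2]
opening: 0.248
clock: 3.75
eef_pos: [0.5666, -0.0454, 0.1574]
tcp_rot: [0.768, 0.64, -0.001, -0.001]
contact_force: [0.6, -0.2, -0.5]
opening: 0.246
t 3.75 pos [ 0.5666 -0.0454  0.1574] F [ 0.6 -0.2 -0.5] open 0.246
shift [-0.0002, 0.002, -0.1543] turn [-0.0052, 0.0001, -0.0035]
```

The opening of 0.246 (about 21 mm) matches the knob. Lifting straight up.

```bash
python3 -m inch '[[-1,[0,0,-0.012],[0,0,0]],[-1,[0,0,-0.03],[0,0,0]],[-1,[0,0,-0.05],[0,0,0]],[-1,[0,0,-0.07],[0,0,0]],[-1,[0,0,-0.085],[0,0,0]]]'
python3 -m inch '[[-1,[0,0,-0.015],[0,0,0]],[-1,[0,0,-0.03],[0,0,0]],[-1,[0,0,-0.045],[0,0,0]],[-1,[0,0,-0.055],[0,0,0]],[-1,[0,0,-0.055],[0,0,0]]]'
python3 - <<'E'
from h import *
s=ctrl.sense();a=vision.capture("wrist");cv2.imwrite("pics/w4.png",a);go(.4488,-.2812,.245)
C=cam("wrist",s);b=vision.capture("scene");cv2.imwrite("pics/w4s.png",np.hstack([a[60:340,180:460],cv2.resize(b[90:260,250:420],(280,280))]))
E
```

```text
clock: 4.25
eef_pos: [0.5675, -0.0455, 0.2105]
tcp_rot: [0.768, 0.64, -0.0, -0.0]
contact_force: [-0.1, -0.5, -0.9]
opening: 0.242
clock: 4.75
eef_pos: [0.5681, -0.0456, 0.2447]
tcp_rot: [0.768, 0.64, 0.001, 0.001]
contact_force: [-0.0, -0.1, 0.1]
opening: 0.247
t 4.8 pos [ 0.5677 -0.0456  0.2439] F [-0.5  0.8 -1.4] open 0.247
shift [-0.422, -0.124, -0.0019] turn [0.0011, -0.0001, -0.0035]
```

View pics/w4s.png

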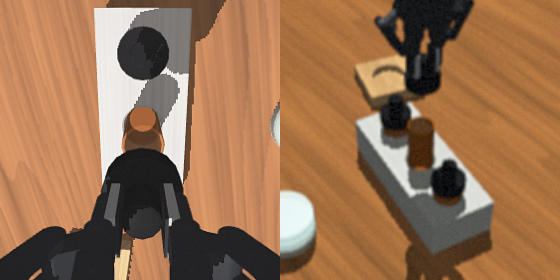

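The cap is in the gripper and the jar stands open with its mouth visible. I'll carry the cap to above the holder and work out its offset in the hand.

```bash
python3 -m inch '[[-1,[-0.03,-0.009,0],[0,0,0]],[-1,[-0.09,-0.0265,0],[0,0,0]],[-1,[-0.16,-0.047,0],[0,0,0]],[-1,[-0.23,-0.0676,0],[0,0,0]],[-1,[-0.3,-0.088,0],[0,0,0]]]'
python3 -m inch '[[-1,[-0.02,-0.006,0],[0,0,0]],[-1,[-0.05,-0.015,0],[0,0,0]],[-1,[-0.08,-0.024,0],[0,0,0]],[-1,[-0.1,-0.03,0],[0,0,0]],[-1,[-0.1,-0.03,0],[0,0,0]]]'
python3 - <<'E'
from h import *
go(.4488,-.2812,.15)
a=vision.capture("wrist");cv2.imwrite("pics/w5.png",a)
c=vision.calibration("wrist");T=np.array(c["T_tool_cam"]);K,d,_,_=cam("top");f=200/np.tan(np.radians(c["vertical_fov"])/2)
K=np.array([[f,0,c["cx"]],[0,f,c["cy"]],[0,0,1]]);M=np.linalg.inv(T);C=(K,np.array(c["dist"]),M[:3,:3],M[:3,3])
th=np.linspace(0,2*np.pi,200)
e=a[160:400,200:440].copy();e=cv2.resize(e,None,fx=2.5,fy=2.5)
for z,col in((.0225,(0,255,0)),(.0415,(0,255,255))):
    p=proj(C,np.c_[.025*np.cos(th),.025*np.sin(th),0*th+z]);print(z,p[:,1].min(),p[:,0].min(),p[:,0].max())
    for u in p: cv2.circle(e,tuple(int(w) for w in (u-[200,160])*2.5),1,col,-1)
cv2.imwrite("pics/w5c.png",e)
E
```

```text
clock: 5.35
eef_pos: [0.4816, -0.2139, 0.2426]
tcp_rot: [0.768, 0.64, -0.0, -0.001]
contact_force: [-0.4, -1.0, -0.2]
opening: 0.248
clock: 5.85
eef_pos: [0.4526, -0.2703, 0.2422]
tcp_rot: [0.769, 0.64, -0.001, -0.001]
contact_force: [-0.9, 0.7, -0.4]
opening: 0.243
t 5.85 pos [ 0.4526 -0.2703  0.2422] F [-0.9  0.7 -0.4] open 0.243
shift [-0.0191, -0.0026, 0.1536] turn [-0.0051, -0.0015, -0.0053]
0.0225 214.53455632750706 282.10466788645624 365.39254106996987
0.0415 203.72510963750707 285.960913599222 361.1019394760606
```

View pics/w5c.png

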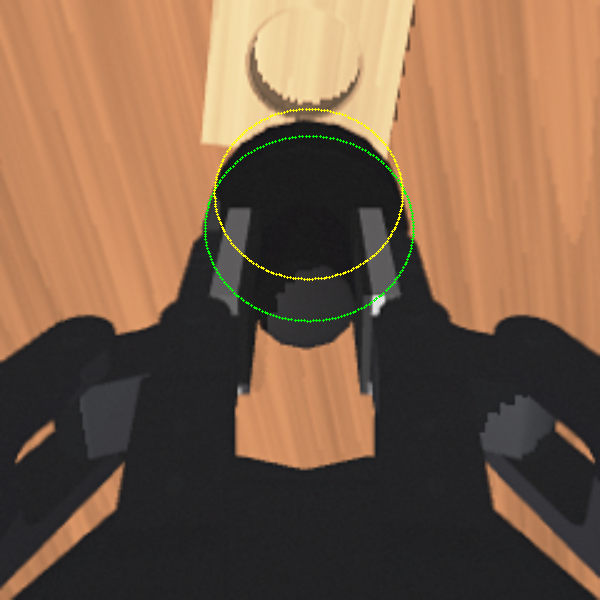

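The cap is held level. Its far edge sits about 5 px nearer than a centred cap would (row 120 against 108 in the crop), so it is slightly off towards tool -x. Knob top centre is at about (323,283). I'll quantify that.

Run:
```python
from h import *
c=vision.calibration("wrist");f=200/np.tan(np.radians(c["vertical_fov"])/2)
K=np.array([[f,0,c["cx"]],[0,f,c["cy"]],[0,0,1]]);M=np.linalg.inv(np.array(c["T_tool_cam"]));C=(K,np.array(c["dist"]),M[:3,:3],M[:3,3])
for z in(-.0055,-.0035,-.001): print(z,plane(C,[(323.2,282.8),(323.2,299.2)],z).round(4).tolist())
for z in (.039,.0415,.044): print(z,plane(C,[(323,208)],z).round(4).tolist())
go(.4488,-.2812,.15)
```

```text
-0.0055 [[-0.0012, -0.0005, -0.0055], [-0.0113, -0.0005, -0.0055]]
-0.0035 [[-0.0026, -0.0005, -0.0035], [-0.0128, -0.0004, -0.0035]]
-0.001 [[-0.0044, -0.0005, -0.001], [-0.0148, -0.0004, -0.001]]
0.039 [[0.023, -0.0004, 0.039]]
0.0415 [[0.0221, -0.0004, 0.0415]]
0.044 [[0.0212, -0.0004, 0.044]]
t 5.9 pos [ 0.453  -0.2696  0.2422] F [-0.1  0.4 -1.5] open 0.24
shift [-0.0205, -0.003, 0.1537] turn [-0.0047, -0.0028, -0.0044]
```

The cap offset in the hand is about -2.5 mm along tool x, which agrees with the top camera's cap position. The corrected TCP target is (0.4493,-0.2787), with seating at TCP z of about 0.0534. I'll descend to 0.085 and check.

```bash
python3 -m inch '[[-1,[-0.008,-0.002,0.03],[0,0,0]],[-1,[-0.016,-0.0037,0.08],[0,0,0]],[-1,[-0.0164,-0.0037,0.13],[0,0,0]],[-1,[-0.0164,-0.0037,0.18],[0,0,0]],[-1,[-0.0164,-0.0037,0.22],[0,0,0]]]'
python3 -m inch '[[-1,[0,0,0.02],[0,0,0]],[-1,[0,0,0.03],[0,0,0]],[-1,[0,0,0.03],[0,0,0]],[-1,[0,0,0.03],[0,0,0]],[-1,[0,0,0.03],[0,0,0]]]'
python3 - <<'E'
from h import *
s=ctrl.sense();C=cam("wrist",s);go(.4493,-.2787,.055)
a=vision.capture("wrist");b=vision.capture("scene");e=cv2.resize(a[160:400,200:440],None,fx=1.6,fy=1.6)
P=proj(cam("scene"),(.4488,-.2812,.022))[0].astype(int);S=b[P[1]-40:P[1]+40,P[0]-40:P[0]+40];cv2.imwrite("pics/w6.png",np.hstack([e,cv2.resize(S,(384,384),interpolation=cv2.INTER_CUBIC)]))
E
```

```text
clock: 6.4
eef_pos: [0.4487, -0.277, 0.1084]
tcp_rot: [0.768, 0.64, -0.0, -0.002]
contact_force: [0.2, 0.5, 0.9]
opening: 0.244
clock: 6.9
eef_pos: [0.4498, -0.2776, 0.0919]
tcp_rot: [0.768, 0.64, 0.0, -0.001]
contact_force: [-0.2, -0.8, 0.1]
opening: 0.246
t 6.9 pos [ 0.4498 -0.2776  0.0919] F [-0.2 -0.8  0.1] open 0.246
shift [-0.002, -0.0004, 0.0614] turn [-0.002, -0.0032, -0.0025]
```

View pics/w6.png

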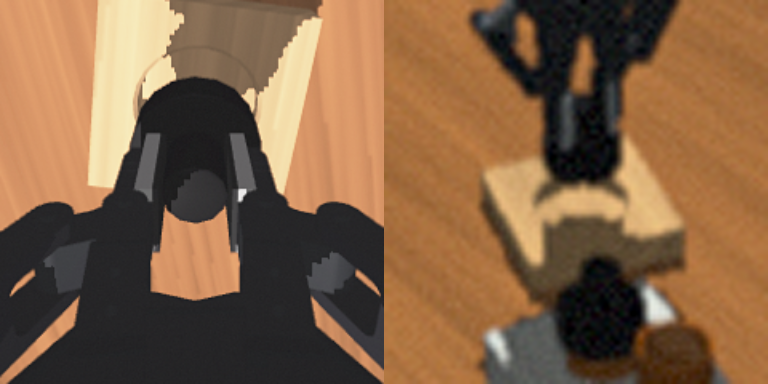

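Run:
```python
from h import *
s=ctrl.sense();C=cam("wrist",s);go(.4493,-.2787,.055)
R=Rot.from_quat(s["tcp_rot"]);p=plane(C,[(322.6,189.4)],.022)[0]
print("far recess edge, tool frame",R.inv().apply(p-s["eef_pos"]))
p2=plane(C,[(322.6,208.5)],s["eef_pos"][2]-.0414)[0];print("far cap edge",R.inv().apply(p2-s["eef_pos"]))
```

```text
t 7.0 pos [ 0.4495 -0.2775  0.0916] F [-0.3  0.8 -0.5] open 0.243
shift [-0.002, 0.0001, 0.061] turn [-0.0029, -0.0036, -0.0029]
far recess edge, tool frame [ 0.02641208 -0.00056006  0.06965413]
far cap edge [ 0.02179213 -0.00065695  0.0414399 ]
```

Here the recess and cap centres agree within 1 mm. I'll lower slowly and watch the force.

```bash
python3 -m inch '[[-1,[0,0,0.015],[0,0,0]],[-1,[0,0,0.03],[0,0,0]],[-1,[0,0,0.045],[0,0,0]],[-1,[0,0,0.054],[0,0,0]],[-1,[0,0,0.056],[0,0,0]]]'
python3 -m inch '[[-1,[0,0,0.001],[0,0,0]],[-1,[0,0,0.002],[0,0,0]],[-1,[0,0,0.003],[0,0,0]],[-1,[0,0,0.004],[0,0,0]],[-1,[0,0,0.004],[0,0,0]]]'
python3 -c "from h import *;go(.4493,-.2787,.0534)"
```

```text
clock: 7.5
eef_pos: [0.4485, -0.2768, 0.0565]
tcp_rot: [0.768, 0.64, -0.0, -0.003]
contact_force: [-0.6, 0.4, -0.2]
opening: 0.244
clock: 8.0
eef_pos: [0.4486, -0.2769, 0.0543]
tcp_rot: [0.768, 0.64, -0.0, -0.002]
contact_force: [-0.3, 0.1, -1.1]
opening: 0.247
t 8.0 pos [ 0.4486 -0.2769  0.0543] F [-0.3  0.1 -1.1] open 0.247
shift [-0.0028, 0.0018, 0.0015] turn [-0.0074, -0.0058, -0.0029]
```

The cap bottom is already below the rim with no contact force. I'll go a bit lower, then open.

```bash
python3 -m inch '[[-1,[0,0,0.001],[0,0,0]],[-1,[0,0,0.002],[0,0,0]],[-1,[0,0,0.003],[0,0,0]],[-1,[0,0,0.003],[0,0,0]],[-1,[0,0,0.003],[0,0,0]]]'
python3 -m inch '[[-0.4,[0,0,0],[0,0,0]],[-0.2,[0,0,0],[0,0,0]],[0.0,[0,0,0],[0,0,0]],[0.2,[0,0,0],[0,0,0]],[0.2,[0,0,0],[0,0,0]]]'
python3 -c "from h import *;go(.4493,-.2787,.2)"
```

```text
clock: 8.5
eef_pos: [0.4488, -0.2769, 0.0527]
tcp_rot: [0.768, 0.64, -0.0, -0.002]
contact_force: [-0.2, 1.2, 2.0]
opening: 0.244
clock: 9.0
eef_pos: [0.4487, -0.2769, 0.0526]
tcp_rot: [0.768, 0.64, -0.0, -0.002]
contact_force: [0.4, -1.2, 0.3]
opening: 0.601
t 9.0 pos [ 0.4487 -0.2769  0.0526] F [ 0.4 -1.2  0.3] open 0.601
shift [-0.0021, 0.0007, -0.2456] turn [-0.007, -0.0057, -0.003]
```

```bash
python3 -m inch '[[0.5,[0,0,-0.02],[0,0,0]],[0.5,[0,0,-0.06],[0,0,0]],[1,[0,0,-0.12],[0,0,0]],[1,[0,0,-0.19],[0,0,0]],[1,[0,0,-0.25],[0,0,0]]]'
python3 -m inch '[[1,[0,0,-0.08],[0,0,0]],[1,[0.0,0.0,-0.08],[0,0,0]],[1,[0.05,0.015,-0.08],[0,0,0]],[1,[0.1,0.03,-0.08],[0,0,0]],[1,[0.1,0.03,-0.08],[0,0,0]]]'
python3 - <<'E'
from h import *
s=ctrl.sense();a=vision.capture("wrist");cv2.imwrite("pics/w7.png",a);go(.568,-.048,.25)
C=cam("wrist",s);print("cap skirt top/knob top if centred",proj(C,[(.4488,-.2812,.031),(.4488,-.2812,.057),(.4488,-.2812,.022)]))
P=proj(C,(.4488,-.2812,.031))[0].astype(int);e=a[P[1]-60:P[1]+60,P[0]-60:P[0]+60]
b=vision.capture("top");E2=b[250:310,412:474]
cv2.imwrite("pics/w7c.png",np.hstack([cv2.resize(e,(390,390),interpolation=cv2.INTER_CUBIC),cv2.resize(E2,(400,390),interpolation=cv2.INTER_CUBIC)]))
E
```

```text
clock: 9.5
eef_pos: [0.4494, -0.2776, 0.2055]
tcp_rot: [0.768, 0.64, 0.0, -0.001]
contact_force: [-0.1, -0.3, 0.2]
opening: 0.998
clock: 10.0
eef_pos: [0.4788, -0.2193, 0.254]
tcp_rot: [0.767, 0.641, 0.001, -0.002]
contact_force: [-1.0, 0.5, -0.3]
opening: 1.001
t 10.05 pos [ 0.4782 -0.2207  0.2538] F [ 0.5 -0.2 -0. ] open 0.999
shift [0.3098, 0.0961, 0.0068] turn [-0.0034, -0.0038, 0.0026]
cap skirt top/knob top if centred [[309.07869128 224.29388603]
 [308.18670571 232.27411326]
 [309.36107365 221.76878332]]
```

View pics/w7c.png

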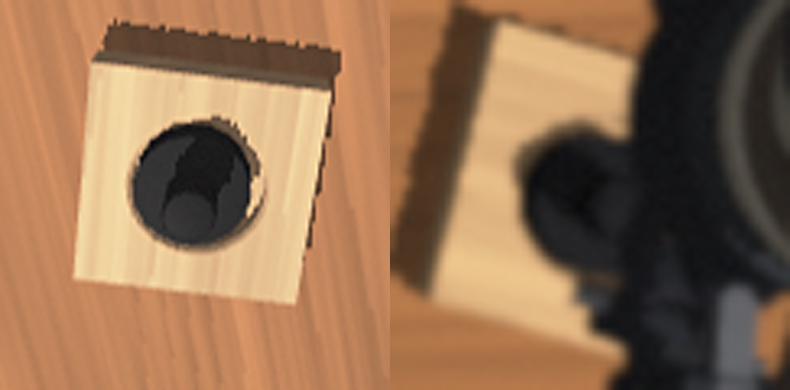

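The cap sits upright inside the recess, with the knob at about (190,215) in the left crop. Now the open jar: I'll go above it.

```bash
python3 -m inch '[[1,[0.06,0.019,0],[0,0,0]],[1,[0.14,0.043,0],[0,0,0]],[1,[0.22,0.068,0],[0,0,0]],[1,[0.28,0.087,0],[0,0,0]],[1,[0.305,0.0945,0],[0,0,0]]]'
python3 -m inch '[[1,[0.005,0.001,0],[0,0,0]],[1,[0.005,0.001,0],[0,0,0]],[1,[0.005,0.001,0],[0,0,0]],[1,[0.005,0.001,0],[0,0,0]],[1,[0.005,0.001,0],[0,0,0]]]'
python3 - <<'E'
from h import *
s=ctrl.sense();a=vision.capture("wrist");go(.568,-.048,.095);C=cam("wrist",s)
th=np.linspace(0,2*np.pi,200)
e=cv2.resize(a[100:300,220:440],None,fx=3,fy=3,interpolation=cv2.INTER_CUBIC)
for u in proj(C,np.c_[.568+.02*np.cos(th),-.048+.02*np.sin(th),0*th+.13]): cv2.circle(e,tuple(int(w) for w in (u-[220,100])*3),1,(0,255,0),-1)
cv2.imwrite("pics/w8.png",e)
E
```

```text
clock: 10.6
eef_pos: [0.5673, -0.0498, 0.2538]
tcp_rot: [0.767, 0.642, 0.0, -0.001]
contact_force: [-0.6, -0.3, -0.7]
opening: 1.0
clock: 11.1
eef_pos: [0.5681, -0.0482, 0.2538]
tcp_rot: [0.768, 0.641, 0.0, -0.001]
contact_force: [0.7, -0.6, -0.1]
opening: 1.0
t 11.15 pos [ 0.5682 -0.0479  0.2539] F [-0.3  0.2  0.3] open 0.996
shift [-0.0006, 0.0002, 0.2648] turn [-0.0033, -0.0033, 0.0015]
```

View pics/w8.png

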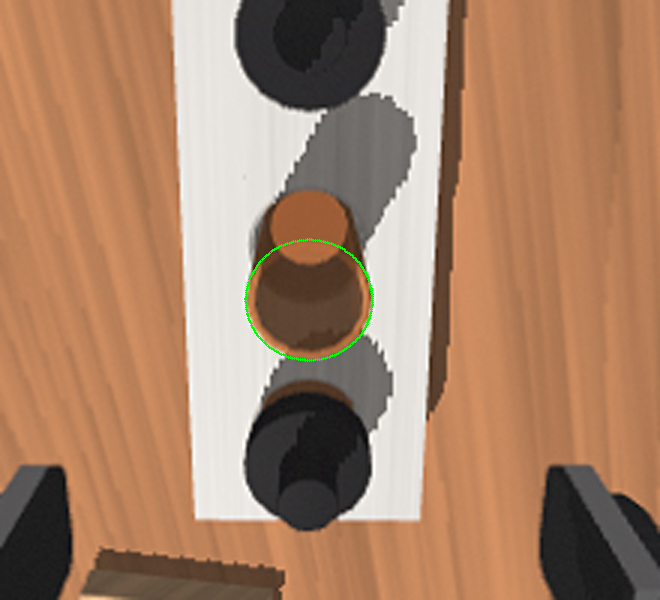

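The rim circle coincides with the predicted one, centred at about (308,299) in the crop and within 1 mm. I'll descend and grip.

```bash
python3 -m inch '[[1,[0,0,0.03],[0,0,0]],[1,[0,0,0.07],[0,0,0]],[1,[0,0,0.11],[0,0,0]],[1,[0,0,0.15],[0,0,0]],[1,[0,0,0.18],[0,0,0]]]'
python3 -c "from h import *;go(.568,-.048,.095)"
```

```text
clock: 11.65
eef_pos: [0.5671, -0.0481, 0.1444]
tcp_rot: [0.768, 0.641, -0.0, -0.002]
contact_force: [0.5, -0.1, -0.2]
opening: 1.002
t 11.65 pos [ 0.5671 -0.0481  0.1444] F [ 0.5 -0.1 -0.2] open 1.002
shift [0.0003, 0.0016, 0.0823] turn [-0.0065, -0.003, 0.0003]
```

```bash
python3 -m inch '[[1,[0,0.0016,0.02],[-0.006,-0.003,0]],[1,[0,0.0016,0.04],[-0.006,-0.003,0]],[1,[0,0.0016,0.06],[-0.006,-0.003,0]],[1,[0,0.0016,0.075],[-0.006,-0.003,0]],[1,[0,0.0016,0.08],[-0.006,-0.003,0]]]'
python3 -m inch '[[0.6,[0,0,0],[0,0,0]],[0.3,[0,0,0],[0,0,0]],[0.1,[0,0,0],[0,0,0]],[0,[0,0,0],[0,0,0]],[-0.2,[0,0,0],[0,0,0]]]' 20
python3 -m inch '[[-1,[0,0,0],[0,0,0]],[-1,[0,0,0],[0,0,0]],[-1,[0,0,0],[0,0,0]],[-1,[0,0,0],[0,0,0]],[-1,[0,0,0],[0,0,0]]]' 45
python3 -c "from h import *;go(.568,-.048,.24)"
```

```text
clock: 12.15
eef_pos: [0.5674, -0.0481, 0.0953]
tcp_rot: [0.768, 0.641, -0.001, -0.001]
contact_force: [-0.1, 0.5, -0.2]
opening: 0.995
clock: 12.65
eef_pos: [0.5682, -0.0482, 0.0961]
tcp_rot: [0.768, 0.641, 0.0, 0.0]
contact_force: [0.8, -0.6, 1.3]
opening: 0.46
clock: 13.15
eef_pos: [0.5682, -0.0482, 0.0962]
tcp_rot: [0.768, 0.641, 0.0, 0.0]
contact_force: [-0.4, 0.5, 1.0]
opening: 0.458
t 13.15 pos [ 0.5682 -0.0482  0.0962] F [-0.4  0.5  1. ] open 0.458
shift [0.0003, -0.0004, -0.2397] turn [0.0003, 0.0001, 0.0003]
```

The opening is 39 mm, so the jar is gripped and the tool is level. Lifting slowly by 12 cm.

```bash
python3 -m inch '[[-1,[0,0,-0.005],[0,0,0]],[-1,[0,0,-0.015],[0,0,0]],[-1,[0,0,-0.025],[0,0,0]],[-1,[0,0,-0.04],[0,0,0]],[-1,[0,0,-0.055],[0,0,0]]]'
python3 -m inch '[[-1,[0,0,-0.015],[0,0,0]],[-1,[0,0,-0.035],[0,0,0]],[-1,[0,0,-0.055],[0,0,0]],[-1,[0,0,-0.075],[0,0,0]],[-1,[0,0,-0.09],[0,0,0]]]'
python3 -c "from h import *;go(.568,-.048,.216)"
```

```text
clock: 13.65
eef_pos: [0.5682, -0.0483, 0.13]
tcp_rot: [0.768, 0.641, 0.0, 0.0]
contact_force: [-0.5, 1.1, -2.1]
opening: 0.46
clock: 14.15
eef_pos: [0.5687, -0.0483, 0.1857]
tcp_rot: [0.768, 0.641, 0.001, 0.001]
contact_force: [0.8, -0.3, -2.0]
opening: 0.456
t 14.15 pos [ 0.5687 -0.0483  0.1857] F [ 0.8 -0.3 -2. ] open 0.456
shift [0.0003, -0.0012, -0.0506] turn [0.0039, 0.0, 0.0003]
```

```bash
python3 -m inch '[[-1,[0,0,-0.015],[0,0,0]],[-1,[0,0,-0.03],[0,0,0]],[-1,[0,0,-0.042],[0.002,0,0]],[-1,[0,0,-0.05],[0.003,0,0]],[-1,[0,0,-0.053],[0.003,0,0]]]'
for i in 1 2 3 4; do python3 -m inch '[[-1,[0,0,0],[0,0,0]],[-1,[0,0,0],[0,0,0]],[-1,[0,0,0],[0,0,0]],[-1,[0,0,0],[0,0,0]],[-1,[0,0,0],[0,0,0]]]'; done
python3 - <<'E'
from h import *
go(.568,-.048,.216)
b=vision.capture("scene");w=vision.capture("wrist");cv2.imwrite("pics/w9.png",np.hstack([cv2.resize(b[70:270,230:430],(400,400),interpolation=cv2.INTER_CUBIC),w[:,120:520]]))
E
```

```text
clock: 14.65
eef_pos: [0.5689, -0.0484, 0.2181]
tcp_rot: [0.768, 0.641, 0.0, 0.0]
contact_force: [-0.7, 1.0, -1.9]
opening: 0.455
clock: 15.15
eef_pos: [0.5688, -0.0483, 0.2178]
tcp_rot: [0.768, 0.641, 0.0, 0.0]
contact_force: [-0.1, -0.9, -2.0]
opening: 0.456
clock: 15.65
eef_pos: [0.5688, -0.0483, 0.2178]
tcp_rot: [0.768, 0.641, 0.0, 0.0]
contact_force: [-0.2, -0.4, -0.5]
opening: 0.458
clock: 16.15
eef_pos: [0.5688, -0.0483, 0.2178]
tcp_rot: [0.768, 0.641, 0.0, 0.0]
contact_force: [0.3, 0.4, -1.3]
opening: 0.45
clock: 16.65
eef_pos: [0.5688, -0.0483, 0.2178]
tcp_rot: [0.768, 0.641, 0.0, 0.0]
contact_force: [0.2, -0.0, -1.9]
opening: 0.455
t 16.65 pos [ 0.5688 -0.0483  0.2178] F [ 0.2 -0.  -1.9] open 0.455
shift [0.0003, -0.0014, 0.003] turn [0.0014, -0.0001, 0.0004]
```

View pics/w9.png

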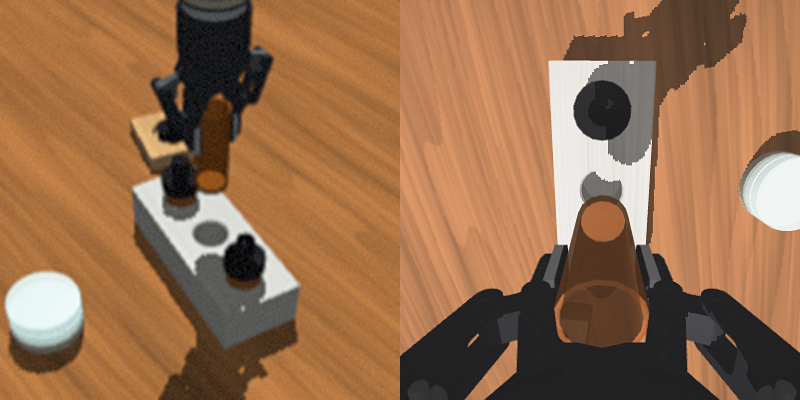

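The jar hangs open, about 8 cm above the rack. Its bottom is at crop (211,180) and its top at (219,100). I'll check its tilt by projection and hold on.

```bash
for i in 1 2 3 4; do python3 -m inch '[[-1,[0,0,0],[0,0,0]],[-1,[0,0,0],[0,0,0]],[-1,[0,0,0],[0,0,0]],[-1,[0,0,0],[0,0,0]],[-1,[0,0,0],[0,0,0]]]' >/dev/null; done
python3 - <<'E'
from h import *
s=ctrl.sense();X=[(.5685,-.0485,.1416),(.5685,-.0485,.2516)]
print("scene",proj(cam("scene"),X),"wrist",proj(cam("wrist",s),X));go(.5688,-.0483,.2178)
p=plane(cam("wrist",s),[(323,221)],.1416),plane(cam("wrist",s),[(322,312)],.2516);print(p)
E
```

```text
scene [[334.97096136 160.60792605]
 [335.70399597 122.21620363]] wrist [[322.78373588 219.74721006]
 [324.14317963 321.68855629]]
t 18.75 pos [ 0.5688 -0.0483  0.2178] F [ 0.4  0.6 -1.7] open 0.457
shift [0.0001, -0.0, 0.0] turn [0.0015, -0.0, 0.0003]
(array([[ 0.56847952, -0.04957606,  0.1416    ]]), array([[ 0.56850788, -0.04351579,  0.2516    ]]))
```

Run:
```python
from h import *
s=ctrl.sense();a=vision.capture("wrist");C=cam("wrist",s);R=Rot.from_quat(s["tcp_rot"]);P=lambda x,y,z:proj(C,R.apply([x,y,z])+s["eef_pos"])[0].round(1).tolist()
print("far rim out/in",P(.02,0,-.034),P(.017,0,-.034),"near rim out/in",P(-.02,0,-.034),P(-.017,0,-.034),"L/R",P(0,-.02,-.034),P(0,.02,-.034))
print("bottom far out",P(.02,0,.076),"in",P(.017,0,.073),"near in",P(-.017,0,.073),"L/R",P(0,-.017,.073),P(0,.017,.073))
for r in range(186,356,3): print(r,a[r,323].tolist(),end=" ")
print()
for c in range(270,376,4): print(c,a[310,c].tolist(),end=" ")
b=vision.capture("scene");print()
for r in (118,124,130,140,150,158): print(r,[int(v) for v in b[r,318:356].sum(1)//3])
```

```text
far rim out/in [325.0, 280.0] [325.0, 286.6] near rim out/in [324.6, 358.2] [324.6, 353.0] L/R [275.9, 321.5] [373.7, 321.5]
bottom far out [323.3, 195.2] in [323.3, 200.2] near in [323.2, 240.9] L/R [301.3, 221.1] [345.2, 221.1]
186 [111, 114, 117] 189 [111, 115, 118] 192 [110, 114, 117] 195 [73, 82, 97] 198 [40, 58, 86] 201 [49, 78, 124] 204 [59, 101, 171] 207 [60, 102, 171] 210 [60, 101, 170] 213 [61, 103, 173] 216 [62, 102, 172] 219 [62, 104, 170] 222 [60, 102, 170] 225 [60, 101, 169] 228 [61, 102, 170] 231 [60, 102, 169] 234 [60, 102, 170] 237 [61, 102, 170] 240 [59, 99, 164] 243 [32, 52, 80] 246 [33, 51, 82] 249 [35, 53, 83] 252 [32, 52, 81] 255 [34, 52, 83] 258 [34, 53, 82] 261 [33, 51, 82] 264 [33, 52, 82] 267 [34, 53, 83] 270 [34, 52, 82] 273 [34, 52, 82] 276 [35, 53, 82] 279 [32, 52, 85] 282 [42, 67, 109] 285 [39, 63, 99] 288 [34, 53, 79] 291 [35, 53, 80] 294 [35, 52, 79] 297 [33, 50, 78] 300 [39, 60, 94] 303 [40, 63, 95] 306 [39, 61, 94] 309 [39, 61, 93] 312 [37, 59, 92] 315 [38, 60, 93] 318 [38, 61, 93] 321 [40, 61, 94] 324 [40, 61, 94] 327 [38, 61, 94] 330 [41, 61, 95] 3
[... 886 characters left out ...]
 20, 25, 17, 25, 47, 87, 114, 118, 118]
130 [28, 13, 29, 13, 20, 26, 24, 25, 29, 26, 19, 18, 36, 32, 45, 34, 48, 37, 38, 44, 42, 31, 47, 37, 33, 35, 38, 26, 40, 73, 68, 38, 70, 117, 122, 115, 117, 118]
140 [31, 46, 60, 76, 40, 11, 24, 22, 40, 60, 80, 71, 44, 39, 46, 31, 46, 44, 48, 40, 46, 38, 42, 42, 47, 32, 42, 47, 74, 100, 116, 120, 121, 119, 115, 117, 111, 113]
150 [33, 33, 40, 36, 39, 37, 43, 54, 57, 47, 34, 36, 40, 40, 43, 32, 36, 48, 41, 40, 40, 43, 41, 31, 33, 48, 80, 118, 118, 117, 116, 116, 115, 112, 114, 116, 123, 122]
158 [5, 12, 9, 12, 6, 24, 34, 37, 40, 42, 53, 77, 83, 83, 93, 85, 82, 90, 87, 85, 88, 78, 83, 69, 44, 57, 98, 114, 119, 120, 122, 122, 121, 123, 120, 118, 123, 119]
```

The wrist view's edge rows fit an upright jar: far rim at about 280 and 286, bottom at about 195, 201 and 241, all within about a pixel of prediction. The sideways rim offset amounts to under 1° of tilt. It has been still for over 4 s, so I'm handing in.

```bash
python3 -c "
from h import *
go(.5688,-.0483,.2178);print(ctrl.finish_job())"
```

```text
t 18.85 pos [ 0.5688 -0.0483  0.2178] F [-0.4  0.5 -1.3] open 0.455
shift [0.0001, -0.0, 0.0] turn [0.0015, 0.0, 0.0004]
the job is handed in; nothing more can be done
None
```

I took the loose cap off the tall jar (middle hole) and set it upright in the holder's recess. Then I lifted the open jar 12 cm straight up and handed in at 18.85 s, still holding it.

- **Cap:** a near view after release showed it sitting inside the recess, knob up, slightly off-centre within the play. The fingers had touched down with only about 2 N.
- **Jar:** its bottom is about 8 cm above the rack top, and the arm held still for over 4 s. In the wrist picture the rim and bottom edges match an upright jar to about 1 px, with under 1° of sideways tilt.
- **Disagreement:** my by-eye reading of the scene picture suggested the jar leaned 3–5°. The gripper hides part of the jar there, so I relied on the wrist-edge measurement instead.
- **Bystanders:** the last picture shows both short jars still in their holes and the dishes where they were. The mortar was outside that view, but nothing came near it.

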